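Put the setting ring away from behind the sample parts

ROBOT

A 6-joint arm with a two-finger parallel gripper is mounted at the origin on the work surface. World frame = base frame: x ahead of the robot, y to its left, z up, the work surface at z = 0. Lengths are in m, angles in degrees, forces in N, time in s.
With the tool pointing down it reaches from about 0.325 to 0.85 m from the base axis. Payload 15.5 kg.
Tool frame: the origin (TCP) lies midway between the tips of the shut fingers; the grasp point (between the pads) lies 19 mm behind it; z points along the fingers, y is the line along which they close (so a half turn about z gives the same grasp; the last joint's range is limited). The gripper opens to 91 mm and grips with 3 to 60 N. Pads are 32 mm wide; open, the fingers measure 118 mm over their backs; the gripper's body (76 mm by 178 mm) begins 60 mm behind the grasp point.
Start: joints at [-81.331, 28.281, 77.091, -0, 74.628, -5.472], TCP at [0.153, -0.606, 0.214] pointing down, gripper open.
Joint ranges: [-166.48, 166.48], [-47.26, 123.95], [12.59, 153.08], [-70.14, 250.14], [6.76, 159.57], [-176.63, 176.63]. Speed limits (degrees/s): [108.29, 108.29, 147.25, 172.46, 172.46, 172.46].

INTERFACE

Orientations are given as a 3x3 rotation matrix whose columns are the frame's x, y, z axes.
In Python, from bench import ctrl gives the robot as it stands. The module is installed in compiled form; this text tells all that it offers. Calls block until the motion is done:
- ctrl.goto(position, orientation): joint-space move of the TCP to a pose.
- ctrl.move_l(position, vel=0.15, ori=None, contact_N=None): straight line of the TCP; ori=None keeps the orientation; vel is the mean speed in m/s. With contact_N (N) it stops when the force on the tool has changed by that much, and returns True; else False.
- ctrl.movej(angles): joint-space move.
- ctrl.command_gripper(opening): opening from 0.0 (shut) to 1.0 (fully open); the grip force is fixed at half the most; returns when the fingers have stopped.
- ctrl.sleep(seconds).
- ctrl.ik(position, orientation): joint angles nearest the present ones, or None.
- ctrl.read_camera(name): name is "scene" or "top" or "wrist"; returns the picture (400x640x3 uint8, blue, green, red); there is no depth.
- ctrl.camera_params(name): a dict with "fx", "fy", "cx", "cy" (pixels), "pose" (4x4, takes a point from camera to world coordinates); the wrist camera has in their place "T_tool_cam" (4x4, takes a point from camera to tool coordinates, whose origin is the TCP and whose axes are the flange's). Camera axes: x right, y up, looking along -z (the intrinsics and any distortion apply to the point x, -y, -z); pixel columns grow to the right and rows downward; lengths in m; the calibration is good to about 2 mm. A picture is of the moment at which its call begins: read the wrist's pose just before it. camera_params takes no time and is no camera call.
A pose or a line that the arm cannot do raises ctrl.MotionError and nothing moves.
- ctrl.sign_off(): hands the job in; it is judged then, once.
Readings, each from a call of its own:
- ctrl.current_t(): time.
- ctrl.current_q(): joint angles.
- ctrl.current_dq(): joint speeds.
- ctrl.current_effort(): joint torques, N m.
- ctrl.current_tool_pos(): TCP position.
- ctrl.current_eef_rot(): TCP orientation.
- ctrl.current_contact_force(): force on the tool from outside, world axes, zero at the start.
- ctrl.current_wrist_torque(): the same for the moment, N m.
- ctrl.current_grip_width(): opening from 0.0 (shut) to 1.0 (fully open).
- ctrl.current_grasp_force(): force on a finger pad.
Only numpy, scipy, OpenCV 4.12 (cv2) and the standard library are available. Lean on these libraries where they do the work, as an engineer would, in place of code of your own. Each camera call takes 0.05 s, during which the arm holds its last target. There are 200 camera calls.

TASK

The steel setting ring has been left at the back of the grey sample board, boxed in by three tall white plastic parts. Stand all three parts aside together on the black rubber mat, then put the ring away flat in the empty round recess of its open case, set down and not dropped, and then stand each part back on the board mark it came from. Keep the parts upright, and leave the small ring in the case and the small end cap on the board where they are.

Things in the scene. Friction and masses are not known exactly. Their poses are not given: they have to be found in the camera images.
- stepped_mid (a point): Tall white part with a step: a round body 50 mm across and 40 mm high with a 30 mm tube rising from its middle, 90 mm high in all, about 0.11 kg, open bore at the top. The point is on its axis, half-way up (45 mm above its underside); z is its axis. Stands upright at the start on one of the board's marks. Best gripped by the tube, near the top.
- footed_mid (a point): Tall white part with a square foot: a foot 46 x 46 mm, 14 mm high, with a 34 mm tube rising from its middle, 80 mm high in all, about 0.10 kg, open bore at the top. The point is on its axis, half-way up (40 mm above its underside); z is its axis. Stands upright at the start on one of the board's marks. Best gripped by the tube, near the top.
- plain_mid (a point): Tall white plain tube without foot or step, 42 mm across, 84 mm high, about 0.10 kg, open bore at the top. The point is on its axis, half-way up (42 mm above its underside); z is its axis. Stands upright at the start on one of the board's marks. Best gripped near the top.
- ring_mid (a point): Steel setting ring, 50 mm outside, 26 mm bore, 26 mm high, about 0.29 kg, lying flat at the start on the board's back middle mark with a white part about 20 mm from it (edge to edge) to its left, its right and in front. The point is at its centre, half-way up (13 mm above its underside); z is its axis.
- board: Fixed grey sample board, 180 (x) x 220 (y) x 6 mm high, origin at the centre of its underside. Four dark printed circles of 62 mm mark where things stand: at (35, 0), (35, 70), (35, -70) and (-35, 0) mm in the board's x, y. The ring is on the first, the white parts on the other three in any order. Its x axis points to its back edge, away from the robot.
- mat: Fixed black rubber mat, 170 (x) x 200 (y) x 4 mm high, clear at the start: the place to stand the white parts aside. Origin at the centre of its underside.
- recess (a point): Empty round recess for the setting ring, 60 mm across and 6 mm deep, in the blue felt of the fixed, open wooden case; the point is at the centre of the recess floor, 10 mm above the table. The felt round it is 16 mm and the case's rims 17 mm above the table. The case is 110 mm deep (x), 180 mm wide (y) with its lid, of the same size, opened flat beyond it in +x of the case. Axes are those of the case.
- small_ring_mid (a point): Small steel ring, 34 mm outside, 20 mm high, loose in the second recess of the same case, 85 mm from the empty recess to the case's -y. To be left there. The point is at its centre, half-way up.
- cap: Small white end cap, 26 mm across and 13 mm high, loose on the board near its front left corner, at (-62, 80) mm in the board's x, y. To be left there. Origin at the centre of its underside.
Not all that is in view belongs to the job. Leave any blue look-alike of the part that bears ring_mid alone.

How it is judged (in metres and radians):
On the way, in this order (a step that is already met when the one before it is completed fails the run):
1. all three white parts stand upright on the mat at the same time (x of stepped_mid in the frame of mat between -0.085 and 0.085 m and y of stepped_mid in the frame of mat between -0.1 and 0.1 m and height (world z) of stepped_mid below 0.055 m and angle between each of stepped_mid, footed_mid, plain_mid's own z axis and vertical below 0.12 rad and x of footed_mid in the frame of mat between -0.085 and 0.085 m and y of footed_mid in the frame of mat between -0.1 and 0.1 m and height (world z) of footed_mid below 0.05 m and x of plain_mid in the frame of mat between -0.085 and 0.085 m and y of plain_mid in the frame of mat between -0.1 and 0.1 m and height (world z) of plain_mid below 0.052 m), for 0.2 s.
2. the setting ring lies flat in its recess in the case (horizontal distance between ring_mid and recess below 0.008 m and z of ring_mid in the frame of recess below 0.0165 m and angle between ring_mid's own z axis and vertical below 0.08 rad), for 0.2 s.
At the end, for the whole second after the job is handed in: Each white part stands upright (within 0.1 rad), within 12 mm of where it stood at the start; the setting ring lies flat in the empty recess of the case, within 8 mm of its centre and down on its floor; all are at rest (all of step 2 and distance of each of stepped_mid, footed_mid, plain_mid from where it was at the start of the episode below 0.012 m and angle between each of stepped_mid, footed_mid, plain_mid's own z axis and vertical below 0.1 rad and linear speed of each of stepped, footed, plain, ring below 0.02 m/s); the robot touches nothing.
It fails at once if a white part is tipped over (more than 0.6 rad) (angle between any of stepped_mid, footed_mid, plain_mid's own z axis and vertical above 0.6 rad).
It fails at once if the setting ring is dropped: moving freely faster than 0.6 m/s, a fall of about 20 mm (linear speed of ring above 0.6 m/s and contact force between the fingers and ring below 0.05 N).
It fails at once if the small ring or the end cap is moved by more than 20 mm (distance of any of small_ring_mid, cap from where it was at the start of the episode above 0.02 m).
It also fails if it takes over 144 s, if anything falls off the work surface, if the arm or the gripper's body presses on something with over 40 N, if the wrist force passes 120 N, or if a joint passes its speed limit or range.

## Working session

There is one attempt and no reset: what is moved stays moved. The work goes in short steps, each a Python script; the robot and the scene stay as the last script left them, time stands still between calls to the robot, and variables do not carry over. Pictures are saved under pics/ and viewed, at most 14 in all, crops included, and the job is handed in when it is done.

```bash
mkdir -p pics; python3 - <<'E'
from bench import ctrl
import cv2
for n in ("scene","top","wrist"):
    cv2.imwrite(f"pics/{n}0.png",ctrl.read_camera(n)); p=ctrl.camera_params(n); print(n,p)
print(ctrl.current_eef_rot(),ctrl.current_t())
E
```

```text
scene {'fx': 381.08955943581384, 'fy': 381.08955943581384, 'cx': 321.1620715424823, 'cy': 202.5392879899025, 'pose': array([[ 0.65376727, -0.44103254,  0.61488101,  1.12949706],
       [ 0.75659699,  0.39411572, -0.52176028, -0.49240217],
       [-0.01222101,  0.80632692,  0.59134385,  0.61203828],
       [ 0.        ,  0.        ,  0.        ,  1.        ]])}
top {'fx': 412.8120106594309, 'fy': 412.8120106594309, 'cx': 323.1126800061379, 'cy': 195.02307944843625, 'pose': array([[-0.00190998,  0.98581489, -0.16782537,  0.38298456],
       [-0.99956303, -0.0068325 , -0.02875866, -0.0169443 ],
       [-0.02949738,  0.1676971 ,  0.98539717,  1.0337782 ],
       [ 0.        ,  0.        ,  0.        ,  1.        ]])}
wrist {'fx': 302.4049687738886, 'fy': 302.4049687738886, 'cx': 324.2180269016869, 'cy': 199.98145006404977, 'T_tool_cam': array([[-8.30512516e-05,  9.59714981e-01,  2.80975352e-01,
         7.96799927e-02],
       [ 9.99999691e-01,  2.99348057e-04, -7.26887919e-04,
         2.41466972e-04],
       [-7.81714651e-04,  2.80975205e-01, -9.59714709e-01,
        -1.70730447e-01],
       [ 0.00000000e+00,  0.00000000e+00,  0.00000000e+00,
         1.00000000e+00]])}
[[ 9.69704832e-01  2.44279602e-01 -1.24342424e-04]
 [ 2.44279613e-01 -9.69704415e-01  9.04100600e-04]
 [ 1.00277937e-04 -9.07085040e-04 -9.99999584e-01]] 0.15
```

View pics/top0.png

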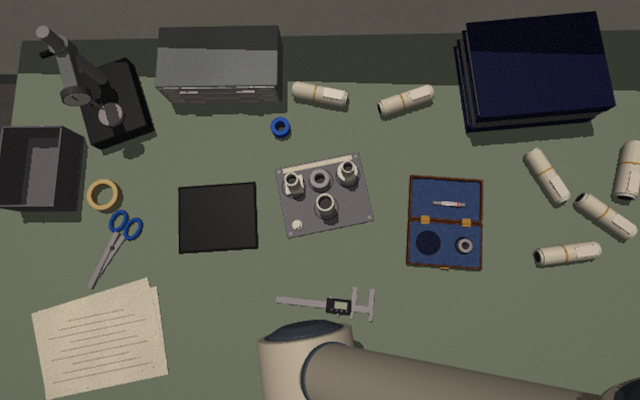

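View pics/scene0.png

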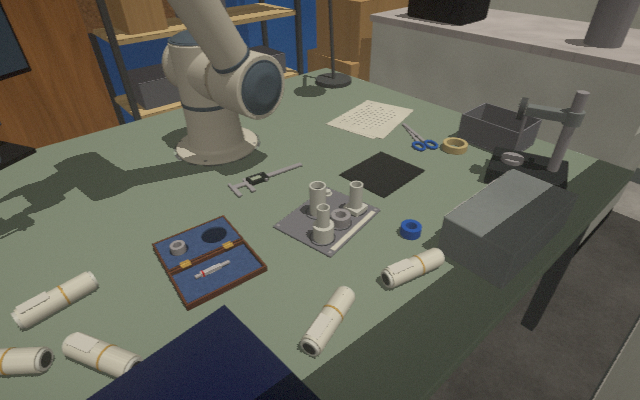

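Top view: the board is near (323,195). On it stand footed (292,183) at left, stepped (347,170) at right, plain (326,206) in front, and the ring (319,180) at back. The mat is at (218,217), and the empty recess is at (428,243) with the small ring at (464,245). The scene view agrees. Next I'll take close-up wrist looks at the board, mat and case.

```bash
cat > h.py <<'E'
from bench import ctrl
import numpy as np, cv2
def cam(n):
    p=ctrl.camera_params(n)
    if n=="wrist":
        T=np.eye(4);T[:3,:3]=ctrl.current_eef_rot();T[:3,3]=ctrl.current_tool_pos();P=T@p["T_tool_cam"]
    else: P=p["pose"]
    return p,P
def shot(n):
    p,P=cam(n); return p,P,ctrl.read_camera(n)
def plane(p,P,uv,z):
    uv=np.atleast_2d(np.asarray(uv,float))
    d=np.c_[(uv[:,0]-p["cx"])/p["fx"],-(uv[:,1]-p["cy"])/p["fy"],-np.ones(len(uv))]@P[:3,:3].T
    o=P[:3,3]; return (o+d*((z-o[2])/d[:,2])[:,None])[:,:2]
def down(yaw): # tool y (closing line) at angle yaw+90 (tool x at yaw), pointing down
    c,s=np.cos(yaw),np.sin(yaw); return np.array([[c,s,0],[s,-c,0],[0,0,-1.]])
E
python3 - <<'E'
from h import *
p,P=cam("top")
print(plane(p,P,[[323,195],[218,217],[428,243],[464,245]],0.01).round(3))
print(plane(p,P,[[275,170],[360,153],[373,222],[288,238],[178,187],[256,183],[258,248],[179,252],[410,176],[482,179],[481,270],[406,267]],0.006).round(3))
import pickle
for n,(x,y) in dict(board=(.47,-.01),mat=(.43,.20),case=(.43,-.24)).items():
    ctrl.goto([x-.02,y,.30],down(0)); ctrl.sleep(.3)
    r=shot("wrist"); pickle.dump(r,open(n+".pkl","wb")); cv2.imwrite(f"pics/w_{n}.png",r[2])
print(ctrl.current_t(),ctrl.current_q())
E
```

```text
[[ 0.557  0.013]
 [ 0.503  0.277]
 [ 0.436 -0.244]
 [ 0.431 -0.331]]
[[ 0.624  0.136]
 [ 0.667 -0.082]
 [ 0.489 -0.111]
 [ 0.45   0.101]
 [ 0.581  0.385]
 [ 0.59   0.184]
 [ 0.426  0.175]
 [ 0.416  0.373]
 [ 0.605 -0.207]
 [ 0.596 -0.387]
 [ 0.371 -0.369]
 [ 0.379 -0.189]]
6.075 [-3.75084146e+01  1.12620715e+01  8.97626290e+01  1.21876550e-03
  7.89741152e+01  5.24558113e+01]
```

View pics/w_board.png

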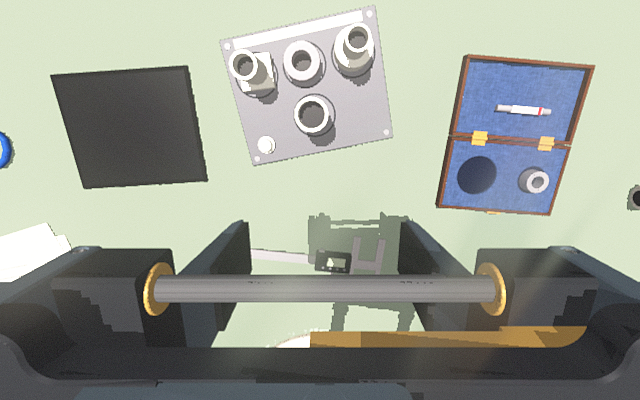

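View pics/w_mat.png

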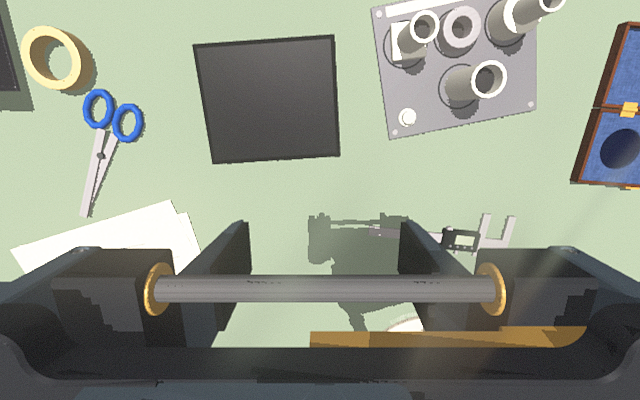

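View pics/w_case.png

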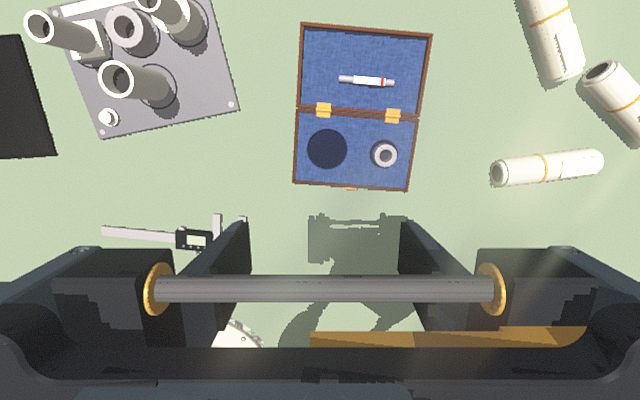

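Wrist views:
- **Board:** corners at about (220,41), (375,6), (392,136) and (254,166). Tube rims are footed (245,66), stepped (357,42) and plain (313,115), and the ring is at (303,62).
- **Mat:** spans (193,40) to (340,160).
- **Recess:** at (327,149) in the case view.

Next I'll measure these with masks and ray casts.

```bash
python3 - <<'E'
from h import *
import pickle
L=lambda n:pickle.load(open(n+".pkl","rb"))
def blob(mask,uv):
    cs,_=cv2.findContours(mask.astype(np.uint8),cv2.RETR_LIST,cv2.CHAIN_APPROX_NONE)
    cs=[c for c in cs if cv2.contourArea(c)>30]
    return min(cs,key=lambda c:np.hypot(*(np.array(cv2.minEnclosingCircle(c)[0])-uv)))[:,0]
def rect(pts):
    r=cv2.minAreaRect(pts.astype(np.float32)*1000); return np.round(r[0],1),np.round(r[1],1),round(r[2],1)
p,P,I=L("mat"); g=I.max(2); print("mat",rect(plane(p,P,blob(g<110,(266,98)),.004)))
p,P,I=L("case"); hsv=cv2.cvtColor(I,cv2.COLOR_BGR2HSV)
m=hsv[...,2]<95; c=plane(p,P,blob(m,(327,149)),.016); print("recess",cv2.minEnclosingCircle(c.astype(np.float32)*1000), cv2.fitEllipse(c.astype(np.float32)*1000))
print("case corners (NB rims .017)",plane(p,P,[[303,22],[433,34],[409,190],[293,184]],.017).round(4))
p,P,I=L("board"); 
print("board corners",(b:=plane(p,P,[[220,41],[375,6],[392,136],[254,166]],.006)).round(4),b.mean(0))
src=np.array([[90,110],[90,-110],[-90,-110],[-90,110]],float)/1000
A=np.c_[src[:,0],-src[:,1],np.ones(4),np.zeros(4)];B=np.c_[src[:,1],src[:,0],np.zeros(4),np.ones(4)]
s=np.linalg.lstsq(np.r_[A,B],np.r_[b[:,0],b[:,1]],rcond=None)[0]; print("yaw",np.degrees(np.arctan2(s[1],s[0])),"scale",np.hypot(s[0],s[1]))
f=lambda x,y:(s[0]*x-s[1]*y+s[2],s[1]*x+s[0]*y+s[3])
for n,xy in dict(ring=(.035,0),left=(.035,.07),right=(.035,-.07),front=(-.035,0)).items(): print(n,np.round(f(*xy),4))
for n,uv,z in (("foot",(245,66),.086),("step",(357,42),.096),("plain",(313,115),.09),("ring",(303,62),.032)):
    v=I.max(2)
    out=[n]
    print(n,"eye",plane(p,P,uv,z).round(4))
    for t in (90,120,150):
        c=blob(v<t,uv); q=plane(p,P,c,z).astype(np.float32)*1000; print("   bore",t,np.round(cv2.minEnclosingCircle(q),1) if 0 else [np.round(a,1) for a in cv2.minEnclosingCircle(q)])
cr=I[0:180,200:410]; cv2.imwrite("pics/crop_b.png",cv2.resize(cr,None,fx=3.2,fy=3.2,interpolation=cv2.INTER_CUBIC))
E
```

```text
mat (array([502.5, 279. ]), array([169.3, 198.4]), 3.6)
recess ((436.96832275390625, -243.65969848632812), 29.492219924926758) ((436.6632080078125, -243.64730834960938), (56.52659606933594, 56.960548400878906), 32.62142562866211)
case corners (NB rims .017) [[ 0.6045 -0.2117]
 [ 0.5903 -0.3866]
 [ 0.3734 -0.3715]
 [ 0.3828 -0.1921]]
board corners [[ 0.6237  0.1337]
 [ 0.6662 -0.0794]
 [ 0.4943 -0.113 ]
 [ 0.4488  0.098 ]] [0.5582326  0.00982395]
yaw 11.558924058071549 scale 0.9837267715881879
ring [0.592  0.0167]
left [0.5782 0.0842]
right [ 0.6058 -0.0507]
front [0.5245 0.0029]
foot eye [[0.581  0.0821]]
   bore 90 [array([557.9, 167. ]), np.float64(23.1)]
   bore 120 [array([582.6,  83.2]), np.float64(10.4)]
   bore 150 [array([582.7,  84.7]), np.float64(11.7)]
step eye [[ 0.6044 -0.0475]]
   bore 90 [array([529.7,   6.2]), np.float64(13.5)]
   bore 120 [array([608.7, -46.5]), np.float64(9.0)]
   bore 150 [array([609.4, -47.9]), np.float64(10.7)]
plain eye [[0.5257 0.0028]]
   bore 90 [array([529.7,   6.5]), np.float64(13.7)]
   bore 120 [array([528.6,   5.9]), np.float64(14.9)]
   bore 150 [array([526.8,   5.5]), np.float64(15.5)]
ring eye [[0.5931 0.0174]]
   bore 90 [array([529.7,   9. ]), np.float64(15.8)]
   bore 120 [array([595.6,  20.3]), np.float64(12.3)]
   bore 150 [array([595.5,  20.4]), np.float64(12.6)]
```

View pics/crop_b.png

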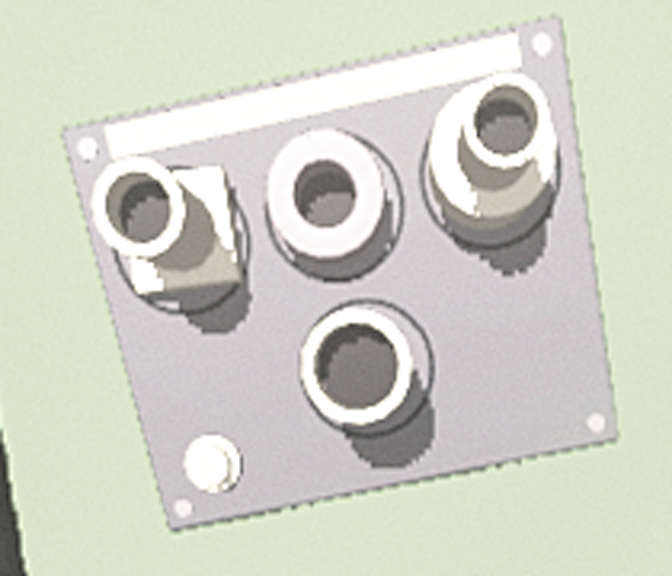

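The marks and the rims agree within about 3 mm. The crop confirms footed at left, stepped at right and plain in front. I'll start with the footed part.

```bash
cat >> h.py <<'E'
YAW=np.radians(101.6); R=down(YAW)
HI=.195
parts=dict(footed=(.581,.0835,.086),plain=(.526,.0045,.090),stepped=(.607,-.0485,.096))
th=np.radians(3.6)
def mat(x,y): return (.5025+x*np.cos(th)-y*np.sin(th),.279+x*np.sin(th)+y*np.cos(th))
spots=dict(footed=mat(0,.064),plain=mat(0,0),stepped=mat(0,-.064))
def carry(a,za,b,zb,ow=1.0,vel=.3):
    """pick at a with TCP height za, set down at b around TCP height zb"""
    ctrl.goto([*a,HI],R); ctrl.move_l([*a,za+.02],.25); ctrl.move_l([*a,za],.1)
    ctrl.command_gripper(0); w=ctrl.current_grip_width(); f=ctrl.current_grasp_force()
    if f<3: raise SystemExit(f"no grip {w} {f}")
    ctrl.move_l([*a,HI],.2); ctrl.move_l([*b,HI],vel); ctrl.move_l([*b,zb+.006],.15)
    c=ctrl.move_l([*b,zb-.003],.02,contact_N=4); z=ctrl.current_tool_pos()[2]
    w2=ctrl.current_grip_width(); ctrl.command_gripper(ow); ctrl.move_l([*b,HI],.25)
    print("width mm",w*91,w2*91,"force",f,"contact",c,"dz mm",(z-zb)*1e3,"t",ctrl.current_t())
E
python3 - <<'E'
from h import *
n="footed"; x,y,t=parts[n]; ctrl.goto([.5,0,.25],R); print(ctrl.current_q().round())
carry((x,y),t-.034,spots[n],t-.036)
ctrl.goto([.42,.2,.3],down(0)); cv2.imwrite("pics/a1.png",ctrl.read_camera("wrist"))
E
```

```text
[ -7.  16.  91.  -0.  73. -18.]
width mm 33.51829388960514 33.38878982433205 force 29.971134066581726 contact True dz mm -0.3455156240122076 t 14.8333
```

View pics/a1.png

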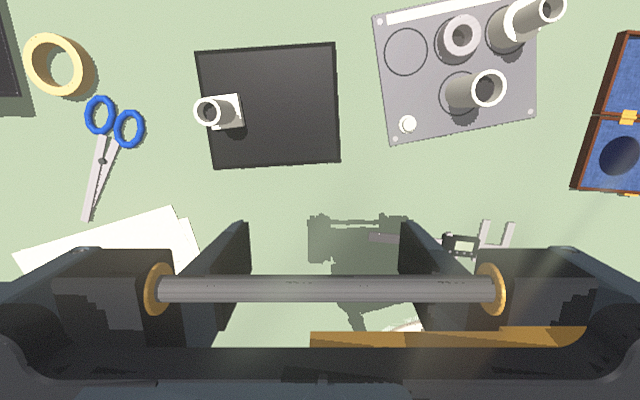

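The footed part stands on the mat at (225,110) and its mark on the board is empty at (406,50). Next are plain and stepped, then a look at the ring from the same relative pose as the recess view.

```bash
python3 - <<'E'
from h import *
import pickle
for n in ("plain","stepped"):
    x,y,t=parts[n]; carry((x,y),t-.034,spots[n],t-.036)
ctrl.goto([.567,.023,.316],down(0)); ctrl.sleep(.3)
r=shot("wrist"); pickle.dump(r,open("ring.pkl","wb")); cv2.imwrite("pics/ring.png",r[2])
ctrl.goto([.41,-.24,.30],down(0)); ctrl.sleep(.3)
r=shot("wrist"); pickle.dump(r,open("case2.pkl","wb"))
print(ctrl.current_t())
E
```

```text
width mm 41.35997889328401 41.526981002089606 force 29.97893661260605 contact True dz mm -0.278566459967107 t 25.05
width mm 29.277540999748098 29.07821648088996 force 29.969665110111237 contact True dz mm -0.5197754696093446 t 33.3
36.5
```

View pics/ring.png

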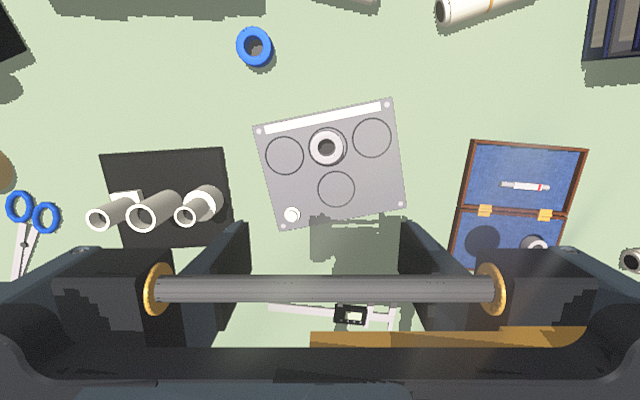

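All three parts stand upright on the mat. The ring is alone at (327,147) with its bore visible. I'll measure the ring top and the recess from matching views, then grip the ring twice at right angles to centre it and compute the camera bias.

```bash
python3 - <<'E'
from h import *
import pickle
L=lambda n:pickle.load(open(n+".pkl","rb"))
def blob(mask,uv):
    cs,_=cv2.findContours(mask.astype(np.uint8),cv2.RETR_LIST,cv2.CHAIN_APPROX_NONE)
    cs=[c for c in cs if cv2.contourArea(c)>30]
    return min(cs,key=lambda c:np.hypot(*(np.array(cv2.minEnclosingCircle(c)[0])-uv)))[:,0]
circ=lambda c:[np.round(a,1).tolist() if not np.isscalar(a) else round(a,1) for a in cv2.minEnclosingCircle(c.astype(np.float32)*1000)]
for n,uv,z in (("ring",(327,147),.032),("case2",(327,149),.016)):
    p,P,I=L(n); v=I.max(2)
    for t in ((110,150,185) if n=="ring" else (85,95,105)):
        print(n,t,circ(plane(p,P,blob(v<t,uv),z)))
p,P,I=L("ring")
for t in (205,215,225): print("ring outer",t,circ(plane(p,P,blob((I.min(2)>t),(327,147)),.032)))
a=(.594,.0185); zt=.015
ctrl.goto([*a,.10],R); ctrl.move_l([*a,zt],.12); ctrl.command_gripper(0); print(ctrl.current_grip_width()*91)
ctrl.command_gripper(.75); ctrl.move_l([*a,.06],.15)
R2=down(YAW-np.pi/2); ctrl.goto([*a,.06],R2); ctrl.move_l([*a,zt],.1); ctrl.command_gripper(0); print(ctrl.current_grip_width()*91,ctrl.current_grasp_force(),ctrl.current_tool_pos(),ctrl.current_t())
E
```

```text
ring 110 [[596.7, 20.7], 12.0]
ring 150 [[596.1, 18.0], 29.4]
ring 185 [[596.0, 17.9], 30.4]
case2 85 [[593.0, -296.7], 84.2]
case2 95 [[436.5, -243.7], 29.2]
case2 105 [[436.8, -243.8], 29.6]
ring outer 205 [[595.7, 20.0], 15.1]
ring outer 215 [[595.6, 20.1], 15.2]
ring outer 225 [[595.7, 20.1], 15.2]
48.90826112449064
49.35078974024284 30.001293970271945 [0.5943489  0.01857309 0.01557776] 42.925
```

```bash
python3 - <<'E'
from h import *
a=ctrl.current_tool_pos()[:2]
ctrl.command_gripper(.75); ctrl.move_l([*a,.06],.15)
ctrl.goto([.567,.023,.316],down(0)); ctrl.sleep(.3)
p,P,I=shot("wrist")
for nm,m in (("bore",I.max(2)<110),("top",I.min(2)>215)):
    cs,_=cv2.findContours(m.astype(np.uint8),cv2.RETR_LIST,cv2.CHAIN_APPROX_NONE)
    cs=[c for c in cs if cv2.contourArea(c)>30]; c=min(cs,key=lambda c:np.hypot(*(np.array(cv2.minEnclosingCircle(c)[0])-(327,147))))
    print(nm,cv2.minEnclosingCircle(plane(p,P,c[:,0],.032).astype(np.float32)*1000))
cv2.imwrite("pics/ringz.png",cv2.resize(I[105:190,280:375],None,fx=6,fy=6,interpolation=cv2.INTER_CUBIC))
print(ctrl.current_t())
E
```

```text
bore ((596.3899536132812, 18.846445083618164), 11.993924140930176)
top ((594.6969604492188, 18.0063533782959), 24.09621238708496)
45.2333
```

View pics/ringz.png

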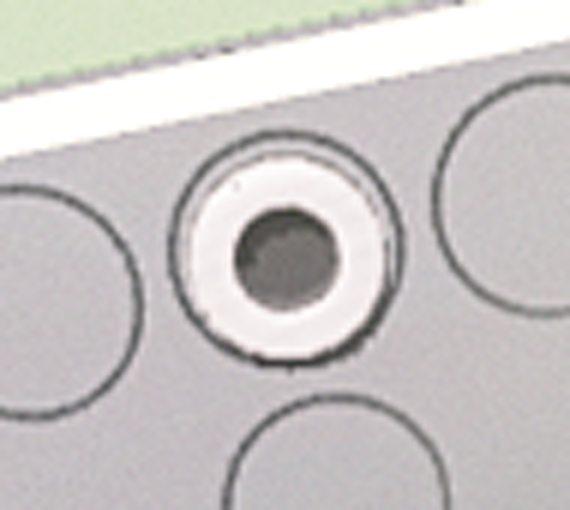

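The ring is centred on its mark, and the measurement agrees with the tool within 1 mm. I'll pick it up and set it in the recess.

```bash
python3 - <<'E'
from h import *
a=(.5943,.0186); b=(.436,-.2433); H=.12; Rc=down(np.radians(85))
ctrl.goto([*a,.07],R); ctrl.move_l([*a,.0155],.12); ctrl.command_gripper(0)
print(ctrl.current_grip_width()*91,ctrl.current_grasp_force()); off=ctrl.current_tool_pos()[2]-.006
ctrl.move_l([*a,H],.15); ctrl.goto([*b,H],Rc); ctrl.move_l([*b,.010+off+.012],.12)
c=ctrl.move_l([*b,.010+off-.003],.015,contact_N=5); print(c,(ctrl.current_tool_pos()[2]-.010-off)*1e3)
ctrl.command_gripper(.68); ctrl.move_l([*b,.15],.15)
ctrl.goto([.41,-.24,.30],down(0)); ctrl.sleep(.2); I=ctrl.read_camera("wrist")
cv2.imwrite("pics/placed.png",cv2.resize(I[90:200,280:430],None,fx=5,fy=5,interpolation=cv2.INTER_CUBIC)); print(ctrl.current_t())
E
```

```text
49.1071097306735 30.001968210563064
True -0.03879920396740455
54.6
```

View pics/placed.png

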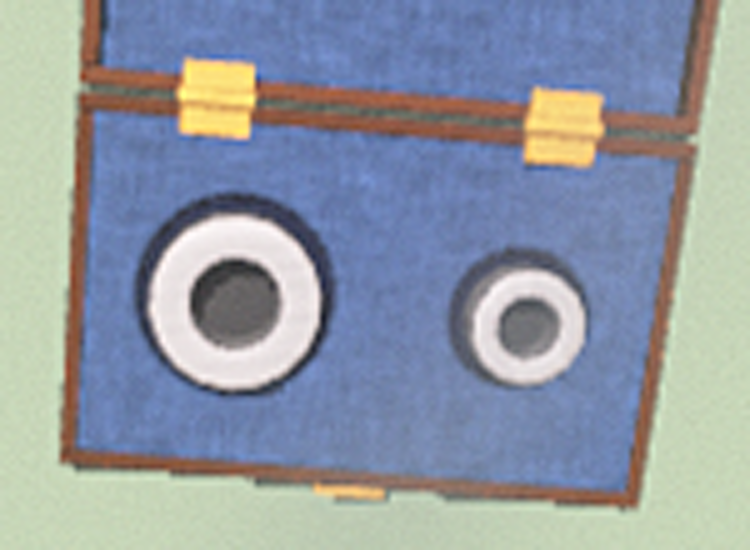

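The ring sits flat in the recess (centre 235,302), down on its floor, and the small ring is undisturbed. Now the parts go back.

```bash
python3 - <<'E'
from h import *
ctrl.command_gripper(1.0)
for n in ("stepped","plain","footed"):
    x,y,t=parts[n]; carry(spots[n],t-.036,(x,y),t-.034)
ctrl.goto([.45,-.01,.30],down(0)); ctrl.sleep(.2); I=ctrl.read_camera("wrist"); cv2.imwrite("pics/end.png",I); print(ctrl.current_t())
E
```

```text
width mm 29.663489225281822 29.2151389847198 force 29.96458500623703 contact True dz mm -0.32771538361666547 t 63.9083
width mm 41.2122905217706 41.211498899773076 force 29.959702491760254 contact True dz mm -0.35272826329879603 t 71.9333
width mm 33.63646284138329 33.032758059733624 force 29.963080286979675 contact True dz mm -0.3732951884001384 t 80.225
81.9333
```

View pics/end.png

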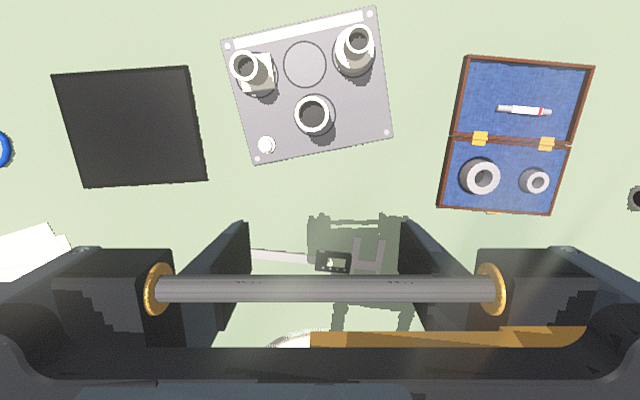

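All three parts stand upright at the same pixels as at the start: footed (245,66), stepped (357,42) and plain (313,115). The ring is in its recess at (480,176), and the cap and small ring have not moved.

```bash
python3 -c "
from bench import ctrl
print(ctrl.sign_off())"
```

```text
the job is handed in; nothing more can be done
None
```

I handed the job in at about 82 s: the setting ring lies flat on the floor of its recess, all three white parts stand upright back on their marks, and the cap and small ring look unmoved; the hand-in returned no verdict.

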